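# Turn the display turntable to the phone and take the picture

### The arm

A 6-joint arm with a two-finger parallel gripper is mounted at the origin on the work surface. World frame = base frame: x ahead of the robot, y to its left, z up, the work surface at z = 0. Lengths are in m, angles in rad, forces in N, time in s.
With the tool pointing down it reaches from about 0.4 to 0.925 m from the base axis. Payload 12.5 kg.
Tool frame: the origin (TCP) lies between the finger pads; the fingertips stand 17 mm ahead of it and the grasp point (between the pads) lies 2 mm behind it (bot.tip_extent is the distance from the TCP to the fingertips, in m); z points along the fingers, x is the direction in which the jaws open and shut, and the axes are right-handed (so a half turn about z gives the same grasp; the last joint's range is limited). The gripper opens to 95 mm and grips with 3 to 60 N. Pads are 20 mm wide; open, the fingers measure 119 mm over their backs; the gripper's body (75 mm by 180 mm) begins 59 mm behind the grasp point.
Start: joints at [1.202, 0.491, 1.559, -0, 1.092, -0.106], TCP at [0.162, 0.604, 0.207] pointing down, gripper open.
Joint ranges: [-3.1, 3.1], [-0.84, 2.19], [0.05, 2.79], [-1.13, 4.28], [0.06, 2.93], [-2.69, 2.69]. Speed limits (rad/s): [2.22, 2.22, 2.79, 3.14, 3.14, 3.14].

### API

Orientations are given as a unit quaternion [w, x, y, z].
In Python, from cell import bot, eyes, spotter gives the robot as it stands. The module is installed in compiled form; this text tells all that it offers.
- The arm moves only by the tool send_rows, never from a script. Its argument "motion" is a list of rows, each an object of numbers: "wx", "wy", "wz": the turn, a rotation vector about the tool's x, y, z in degrees; "tx", "ty", "tz": the shift along the tool's x, y, z in mm; "grip": the finger opening in mm, from 0 to 95.1. In form: [{"wx": .., "wy": .., "wz": .., "tx": .., "ty": .., "tz": .., "grip": ..}, ...]. A call has 1 to 8 rows; each row shifts and turns the pose as measured when the row begins, along the tool's axes as they then stand; what a row does not reach is not made up. A row lasts 1/10 s, in which the tool goes at most 50 mm and 8.59 degrees, less where a joint would pass 70% of its speed; a pose out of reach is approached as far as the arm can. A call is refused whole if a number of a shift passes 50 or a number of a turn 8.59, either way. A call with a gripper value outside its range is refused whole. The fingers move at their own pace and stop on an object; "force" is the grip in N (left out, the last holds). Time passes only in rows, so rows that do not move let the fingers close. It gives the time, the measured TCP pose, the force and the opening at its end, in the units of the state.
- bot.sense(): the state, without advancing time (a new reading comes with each control period).
- eyes.read_camera(name): name is "scene" or "top" or "wrist"; returns a dict with "frame" (420x560x3 uint8, blue, green, red), "vfov" (degrees; the focal length in pixels is half the picture's height over the tangent of half this angle, whatever the lens; pixels are square), "cx", "cy" (the principal point, pixels), "T" (4x4, takes a point from camera to world coordinates); the wrist camera has in their place "tool_from_camera" (4x4, takes a point from camera to tool coordinates, whose origin is the TCP and whose axes are the tool frame's). Camera axes: x right, y up, looking along -z (the intrinsics and any distortion apply to the point x, -y, -z); pixel columns grow to the right and rows downward; lengths in m; the calibration is good to about 2 mm. A picture is of the moment at which its call begins: read the wrist's pose just before it. There is no depth.
- bot.job_done(): hands the job in, once; it reports no verdict.
Trained networks look in a picture, given as the dict that the camera call returned (one of the last four; its "shot" number tells which), for a name from the list of things; names that differ only in an ending like _2 or _b are one class to them, and where a whole thing is asked for, a point or a joint stands for the part that bears it (a point fixed in the world has none). Each returns a list of dicts, best first, with "conf" (0 to 1); they miss things now and then, are a little off and sometimes report something else, mostly with a low value. They report only what shows in the picture. A call takes as long as a camera call.
- spotter.silhouettes(label, picture): "region" (420x560 bool, what is visible of it) and "location" ([column, row] in pixels, amid what is visible of it).
The state is a dict: "clock": time; "joint_positions": joint angles; "qd": joint speeds; "tau": joint torques, N m; "ee_pos": TCP position; "eef_rot": TCP orientation; "force": force on the tool from outside, world axes, zero at the start; "torque": the same for the moment, N m; "opening": opening from 0.0 (shut) to 1.0 (fully open).
Only numpy, scipy, OpenCV 4.12 (cv2) and the standard library are available. Lean on these libraries where they do the work, as an engineer would, in place of code of your own. Each camera call takes 0.05 s, during which the arm holds its last target. There are 200 camera calls.

### The job

Turn the display turntable by pushing its rim pegs round with the fingertips until the round-bellied pot with the flared rim stands squarely in front of the phone, on the straight line from the turntable's centre to the phone stand. Once the turntable is at rest, press the shutter button on the grey box fully down, then move clear; do not press it before the pot is in place. Nothing is gripped or lifted: do not touch the pots or the phone, keep the pots standing in their places on the disc, and leave the other things on the bench alone.

Things in the scene. Friction and masses are not known exactly. Their poses are not given: they have to be found in the camera images.
- foot: fixed dark steel foot (180 mm across) under the turntable; origin on the turning axis at bench height. Its +x axis points (level) from the turning axis to the phone stand, z up; the angle of a thing about the turntable is measured in this frame
- turntable (a joint): angle turned by the disc about the vertical axis since the start, rad, 0 at the start, counter-clockwise from above positive; turns more than a full turn either way. Plywood disc 300 mm across, 20 mm thick, its top 60 mm above the bench. A push of about 1 N at a peg turns it; pivot friction stops it within about 3 degrees when a slow push (0.5 rad/s or less) ends
- peg0 (a point): centre of the top of one rim peg. Six such upright wooden pegs, 16 mm across, 40 mm tall, tops 100 mm above the bench, stand on the disc 60 degrees apart on a circle of 140 mm radius about the turning axis; all six are alike
- belly_pot: the pot to be shown: loose glazed pot, round belly (78 mm wide), narrow neck (42 mm) and flared rim (54 mm), 64 mm tall, 220 g; origin at the centre of its underside, which stands on the disc with its centre 85 mm from the turning axis, in one of four places 90 degrees apart
- straight_pot: bystander on the disc: loose straight-sided round pot, 58 mm wide, 55 mm tall, same glaze; origin centre of underside, 85 mm from the turning axis
- cone_pot: bystander on the disc: loose plain conical pot, 38 mm at the foot, 72 mm at the rim, 58 mm tall, same glaze; origin centre of underside, 85 mm from the turning axis
- square_pot: bystander on the disc: loose square pot, 52 x 52 mm, 45 mm tall, same glaze; origin centre of underside, 85 mm from the turning axis
- phone_stand: black phone lying crosswise (150 x 74 mm) on a fixed steel stand, about 145 mm tall, on the far side of the turntable, 220 to 235 mm from the turning axis (only some 35 mm beyond the disc's rim); origin at bench height under the phone, its -x axis looks at the turning axis
- shutter_box: fixed grey box 85 x 85 x 50 mm standing left or right of the turntable's near side, with the round shutter button in the middle of its top; origin centre of underside
- shutter_top (a point): centre of the top face of the shutter button (black, 32 mm across), pressed straight down, travel 6 mm, spring of 5 N when fully down
- shutter (a joint): travel of the shutter button, m: 0 released, 0.006 fully down; it springs back
- tape_roll: bystander: roll of yellow packing tape lying flat, 90 mm across, 48 mm tall; origin centre of underside
- saucer: bystander: glazed saucer 130 mm across, 18 mm tall; origin centre of underside
- glue_jar: bystander: closed jar 60 mm across, 85 mm tall; origin centre of underside
- brush: bystander: dusting brush lying on the bench near the robot, about 120 mm long, below 40 mm tall; origin on its underside

How it is judged:
On the way, in this order (a step that is already met when the one before it is completed fails the run):
1. the round-bellied pot stands in front of the phone and the turntable is at rest (y of belly_pot in the frame of foot between -0.017 and 0.017 m and x of belly_pot in the frame of foot above 0.06 m and velocity of joint turntable between -0.05 and 0.05 rad/s), for 0.2 s.
2. the shutter button is pressed fully down with the pot still in front of the phone (all of step 1 and value of joint shutter above 0.0045 m), for 0.02 s.
At the end, for the whole second after the job is handed in: the round-bellied pot stands on the phone's side of the disc with its centre within 17 mm either side (about 11 degrees) of the line from the turning axis to the phone stand; the turntable is at rest, the button is released again, and all four pots stand upright 70 to 100 mm from the turning axis (all of step 1 and value of joint shutter below 0.002 m and angle between each of belly_pot, straight_pot, cone_pot, square_pot's own z axis and vertical below 0.1 rad and linear speed of each of belly_pot, straight_pot, cone_pot, square_pot below 0.02 m/s and horizontal distance between belly_pot and foot between 0.07 and 0.1 m and horizontal distance between straight_pot and foot between 0.07 and 0.1 m and horizontal distance between cone_pot and foot between 0.07 and 0.1 m and horizontal distance between square_pot and foot between 0.07 and 0.1 m); the robot touches nothing.
It fails at once if the shutter is pressed (3 mm or more) while the pot is not in front of the phone (value of joint shutter above 0.003 m and not (y of belly_pot in the frame of foot between -0.017 and 0.017 m and x of belly_pot in the frame of foot above 0.06 m)).
It fails at once if a pot is touched by the robot (over 2 N) (contact force between any of the fingers, the arm and belly_pot above 2 N or contact force between any of the fingers, the arm and straight_pot above 2 N or contact force between any of the fingers, the arm and cone_pot above 2 N or contact force between any of the fingers, the arm and square_pot above 2 N).
It fails at once if a pot is tipped, lifted, or shoved out of its place on the disc (angle between any of belly_pot, straight_pot, cone_pot, square_pot's own z axis and vertical above 0.25 rad or height (world z) of any of belly_pot, straight_pot, cone_pot, square_pot above 0.08 m or horizontal distance between any of belly_pot, straight_pot, cone_pot, square_pot and foot above 0.105 m or horizontal distance between any of belly_pot, straight_pot, cone_pot, square_pot and foot below 0.065 m).
It fails at once if the phone stand is knocked (over 5 N) (contact force between any of the fingers, the arm and phone_stand above 5 N).
It fails at once if another thing on the bench is moved more than 20 mm (distance of any of tape_roll, saucer, glue_jar, brush from where it was at the start of the episode above 0.02 m).
It also fails if it takes over 72 s, if anything falls off the work surface, if the arm or the gripper's body presses on something with over 40 N, if the wrist force passes 120 N, or if a joint passes its speed limit or range.

## Working session

There is one attempt and no reset: what is moved stays moved. The work goes in short steps, Python scripts to look and compute and a tool call to move; the robot and the scene stay as the last step left them, time stands still between calls to the robot, and variables do not carry over. Pictures are saved under pics/ and viewed, about 8 in all and at most 12, crops included, and the job is handed in when it is done.

Besides the shell and the picture viewer there is one more tool, called after "Request:" in YAML: its name, and indented under it one key for each argument. send_rows: Moves the arm, as the interface text tells. Its arguments: {"type":"object","properties":{"motion":{"type":"array","items":{"type":"object","properties":{"wx":{"type":"number"},"wy":{"type":"number"},"wz":{"type":"number"},"tx":{"type":"number"},"ty":{"type":"number"},"tz":{"type":"number"},"grip":{"type":"number"}}}},"force":{"type":"number"}},"required":["motion"]}

```bash
mkdir -p pics
cat > h.py <<'E'
import numpy as np, cv2
from cell import bot, eyes, spotter
from scipy.spatial.transform import Rotation as R
def cam(n):
    s=bot.sense(); p=eyes.read_camera(n)
    if 'T' not in p:
        q=np.array(s['eef_rot']); M=np.eye(4); M[:3,:3]=R.from_quat(q[[1,2,3,0]]).as_matrix(); M[:3,3]=s['ee_pos']
        p['T']=M@np.array(p['tool_from_camera'])
    return p
def ray(p,uv):
    f=210/np.tan(np.radians(p['vfov'])/2)
    d=np.array([(uv[0]-p['cx'])/f,-(uv[1]-p['cy'])/f,-1]); T=np.array(p['T'])
    return T[:3,3],T[:3,:3]@d
def atz(p,uv,z):
    o,d=ray(p,uv); return (o+d*(z-o[2])/d[2])[:2]
E
python3 - <<'E'
from h import *
for n in ('scene','top'):
    p=cam(n); cv2.imwrite(f'pics/{n}0.png',p['frame']); print(n,{k:v for k,v in p.items() if k not in('frame','T')},np.round(p['T'],3).tolist())
    for l in ['foot','turntable','peg0','belly_pot','straight_pot','cone_pot','square_pot','phone_stand','shutter_box','shutter_top','tape_roll','saucer','glue_jar','brush']:
        for d in spotter.silhouettes(l,p)[:6 if l=='peg0' else 2]:
            print(l,round(d['conf'],2),np.round(d['location']),d['region'].sum(), np.round(atz(p,d['location'],0.05),3))
print(bot.sense())
E
```

```text
scene {'vfov': 43.23418067905985, 'cx': 296.2773138852179, 'cy': 220.62225640598595, 'shot': 1} [[0.29, -0.811, 0.507, 1.477], [0.957, 0.24, -0.163, -0.318], [0.01, 0.533, 0.846, 1.642], [0.0, 0.0, 0.0, 1.0]]
turntable 0.74 [315. 228.] 3498 [0.573 0.042]
turntable 0.69 [292. 209.] 332 [ 0.471 -0.01 ]
peg0 0.75 [314. 226.] 3815 [0.562 0.044]
belly_pot 0.84 [303. 240.] 418 [ 0.605 -0.013]
straight_pot 0.82 [336. 232.] 342 [0.609 0.107]
cone_pot 0.64 [294. 209.] 332 [ 0.474 -0.006]
square_pot 0.61 [326. 206.] 303 [0.492 0.11 ]
phone_stand 0.74 [335. 282.] 1174 [0.789 0.04 ]
shutter_box 0.83 [205. 232.] 641 [ 0.476 -0.332]
shutter_top 0.5 [203. 223.] 57 [ 0.44 -0.33]
shutter_top 0.23 [302. 238.] 438 [ 0.596 -0.012]
tape_roll 0.91 [383. 185.] 437 [0.463 0.342]
saucer 0.61 [449. 210.] 849 [0.637 0.53 ]
saucer 0.32 [384. 184.] 422 [0.463 0.349]
glue_jar 0.72 [165. 268.] 403 [ 0.577 -0.487]
brush 0.78 [235. 194.] 260 [ 0.347 -0.192]
brush 0.16 [312. 230.] 3823 [0.577 0.031]
top {'vfov': 56.63921852891122, 'cx': 278.4850855971756, 'cy': 212.35660366086896, 'shot': 2} [[0.001, 0.995, -0.099, 0
[... 830 characters left out ...]
h 0.49 [389. 250.] 814 [ 0.45  -0.336]
{'clock': 1.5, 'joint_positions': array([ 1.20241787e+00,  4.90896573e-01,  1.55894376e+00, -3.86239642e-05,
        1.09169959e+00, -1.05626699e-01]), 'qd': array([ 0.00025562, -0.00021089,  0.00105332, -0.00069338,  0.00066128,
       -0.00093013]), 'tau': array([ 2.82128940e-04, -6.12455821e+01, -2.58431536e+01,  6.93540741e-02,
        4.45229129e-02, -1.05311631e-06]), 'ee_pos': array([0.1623385 , 0.60354381, 0.20694798]), 'eef_rot': array([8.79080265e-07, 7.93637718e-01, 6.08390641e-01, 3.14351616e-05]), 'force': array([-0.30202753,  0.54880145,  0.34467708]), 'torque': array([ 0.02873939, -0.07175217,  0.06901985]), 'opening': 0.9984806263317008}
```

Run:
```python
import cv2
a=cv2.imread('pics/top0.png')[100:330,150:430]; cv2.imwrite('pics/top1.png',cv2.resize(a,(728,598),interpolation=cv2.INTER_CUBIC))
a=cv2.imread('pics/scene0.png')[160:310,180:400]; cv2.imwrite('pics/sc1.png',cv2.resize(a,(792,540),interpolation=cv2.INTER_CUBIC))
```

```text
(no output)
```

View pics/top1.png

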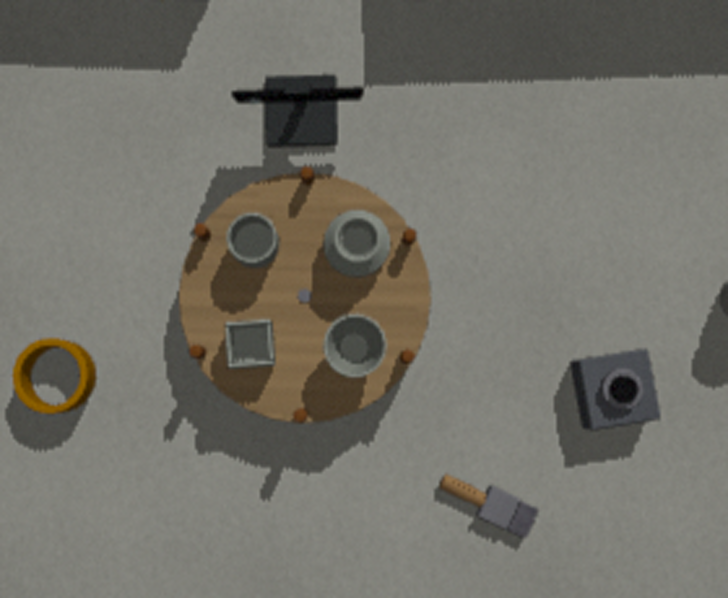

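View pics/sc1.png

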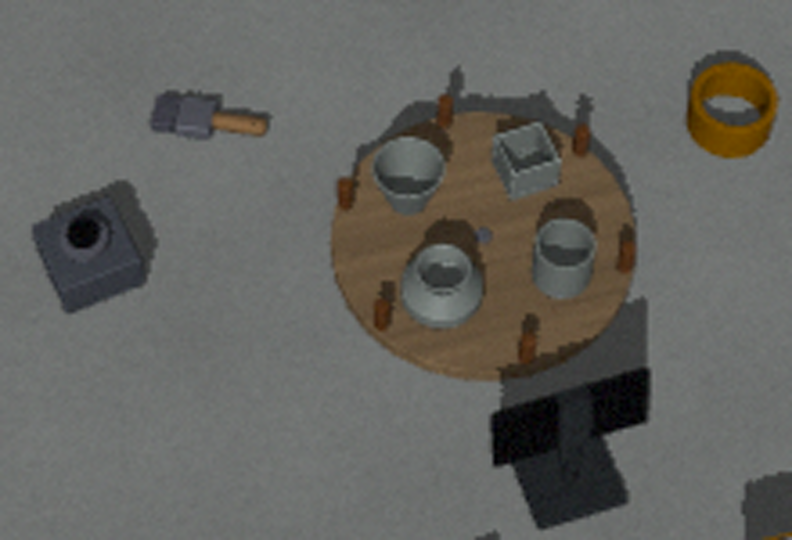

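Run:
```python
from h import *
T=cam('top'); S=cam('scene')
def tp(u,v): return (150+u/2.6,100+v/2.6)
def sp(u,v): return (180+u/3.6,160+v/3.6)
pt=[(307,173),(201,230),(196,351),(300,415),(407,356),(409,236)]
ps=[(529,337),(629,243),(583,127),(445,97),(346,180),(382,302)]
def tri(a,b):
    A=[];B=[]
    for p,uv in((T,a),(S,b)):
        o,d=ray(p,uv); d/=np.linalg.norm(d); P=np.eye(3)-np.outer(d,d); A.append(P);B.append(P@o)
    return np.linalg.lstsq(np.vstack(A),np.hstack(B),rcond=None)[0]
PT=np.array([atz(T,tp(*q),.1) for q in pt]); c=PT.mean(0)
print('peg top',PT.round(3).tolist(),'c',c,'r',np.linalg.norm(PT-c,axis=1).round(3),'ang',np.degrees(np.arctan2(*(PT-c).T[::-1])).round(1))
print('peg tri',[tri(tp(*a),sp(*b)).round(3).tolist() for a,b in zip(pt,ps)])
print('pivot',tri(tp(304,296),sp(485,236)).round(3))
b=tri(tp(357,238),sp(444,269)); print('belly rim',b.round(3), np.degrees(np.arctan2(b[1]-c[1],b[0]-c[0])), atz(T,tp(357,238),.124),atz(S,sp(444,269),.124))
print('button',tri(tp(624,388),sp(84,230)).round(3))
L=tri(tp(236,96),sp(492,412)); Rr=tri(tp(361,93),sp(648,370))
print('phone L/R top', [atz(T,tp(*q),.145).round(3).tolist() for q in((236,96),(361,93))],[atz(S,sp(*q),.145).round(3).tolist() for q in((648,370),(492,412))])
print('stand foot',[atz(T,tp(*q),.005).round(3).tolist() for q in((266,147),(335,145),(268,77),(335,76))])
```

```text
peg top [[0.702, 0.035], [0.635, 0.157], [0.495, 0.161], [0.423, 0.042], [0.49, -0.079], [0.628, -0.082]] c [0.56218472 0.03911469] r [0.14  0.139 0.139 0.139 0.139 0.138] ang [  -1.5   58.4  118.7  178.7 -121.4  -61.6]
peg tri [[0.703, 0.037, 0.096], [0.636, 0.16, 0.099], [0.496, 0.163, 0.098], [0.424, 0.044, 0.1], [0.491, -0.078, 0.1], [0.629, -0.081, 0.096]]
pivot [0.563 0.042 0.055]
belly rim [ 0.623 -0.02   0.118] -44.11760068900847 [ 0.62191485 -0.02200525] [ 0.6272129 -0.0195024]
button [ 0.455 -0.332  0.07 ]
phone L/R top [[0.78, 0.114], [0.783, -0.026]] [[0.789, 0.119], [0.789, -0.027]]
stand foot [[0.756, 0.09], [0.758, 0.003], [0.846, 0.088], [0.847, 0.003]]
```

Request:
send_rows:
  motion:
    - {"wz": 8.4,"grip": 40}
    - {"wz": 8.4,"grip": 40}
    - {"wz": 8.4,"grip": 40}
    - {"wz": 8.4,"grip": 40}
    - {"wz": 8.4,"grip": 40}
    - {"wz": 8.4,"grip": 40}
    - {"wz": 8.4,"grip": 40}
    - {"wz": 8.4,"grip": 40}

```text
invalid input
```

Request:
send_rows:
  motion:
    - {"wz": 8,"grip": 40}
    - {"tx": 40,"ty": 25}
    - {"tx": 40,"ty": 25}
    - {"tx": 40,"ty": 25}
    - {"tx": 40,"ty": 25}
    - {"tx": 40,"ty": 25}
    - {"tx": 40,"ty": 25}
    - {"tx": 40,"ty": 25}

```text
invalid input
```

Request:
send_rows:
  motion:
    - {"wx": 0,"wy": 0,"wz": 8.4,"tx": 0,"ty": 0,"tz": 0,"grip": 40}
    - {"wx": 0,"wy": 0,"wz": 8.4,"tx": 0,"ty": 0,"tz": 0,"grip": 40}
    - {"wx": 0,"wy": 0,"wz": 8.4,"tx": 0,"ty": 0,"tz": 0,"grip": 40}
    - {"wx": 0,"wy": 0,"wz": 8.4,"tx": 0,"ty": 0,"tz": 0,"grip": 40}
    - {"wx": 0,"wy": 0,"wz": 8.4,"tx": 0,"ty": 0,"tz": 0,"grip": 40}
    - {"wx": 0,"wy": 0,"wz": 8.4,"tx": 0,"ty": 0,"tz": 0,"grip": 40}
    - {"wx": 0,"wy": 0,"wz": 8.4,"tx": 0,"ty": 0,"tz": 0,"grip": 40}
    - {"wx": 0,"wy": 0,"wz": 8.4,"tx": 0,"ty": 0,"tz": 0,"grip": 40}

```text
clock: 2.4
ee_pos: [0.1623, 0.6036, 0.207]
eef_rot: [-0.0, 0.999, 0.054, 0.0]
force: [0.0, -0.6, -0.0]
opening: 0.431
```

Request:
send_rows:
  motion:
    - {"wx": 0,"wy": 0,"wz": 6.2,"tx": 0,"ty": 0,"tz": 0,"grip": 40}
    - {"wx": 0,"wy": 0,"wz": 0,"tx": 40,"ty": 25,"tz": 0,"grip": 40}
    - {"wx": 0,"wy": 0,"wz": 0,"tx": 40,"ty": 25,"tz": 0,"grip": 40}
    - {"wx": 0,"wy": 0,"wz": 0,"tx": 40,"ty": 25,"tz": 0,"grip": 40}
    - {"wx": 0,"wy": 0,"wz": 0,"tx": 40,"ty": 25,"tz": 0,"grip": 40}
    - {"wx": 0,"wy": 0,"wz": 0,"tx": 40,"ty": 25,"tz": 0,"grip": 40}
    - {"wx": 0,"wy": 0,"wz": 0,"tx": 40,"ty": 25,"tz": 0,"grip": 40}
    - {"wx": 0,"wy": 0,"wz": 0,"tx": 40,"ty": 25,"tz": 0,"grip": 40}

```text
clock: 3.2
ee_pos: [0.4456, 0.4231, 0.2071]
eef_rot: [-0.001, 1.0, -0.001, 0.0]
force: [-0.2, 0.9, -0.0]
opening: 0.422
```

Request:
send_rows:
  motion:
    - {"wx": 0,"wy": 0,"wz": 0,"tx": 10,"ty": 45,"tz": 0,"grip": 40}
    - {"wx": 0,"wy": 0,"wz": 0,"tx": 10,"ty": 45,"tz": 0,"grip": 40}
    - {"wx": 0,"wy": 0,"wz": 0,"tx": 10,"ty": 45,"tz": 0,"grip": 40}
    - {"wx": 0,"wy": 0,"wz": 0,"tx": 10,"ty": 45,"tz": 0,"grip": 40}
    - {"wx": 0,"wy": 0,"wz": 0,"tx": 0,"ty": 45,"tz": 0,"grip": 40}
    - {"wx": 0,"wy": 0,"wz": 0,"tx": 0,"ty": 45,"tz": 0,"grip": 40}
    - {"wx": 0,"wy": 0,"wz": 0,"tx": 0,"ty": 45,"tz": 0,"grip": 40}
    - {"wx": 0,"wy": 0,"wz": 0,"tx": 0,"ty": 45,"tz": 0,"grip": 40}

```text
clock: 4.0
ee_pos: [0.4896, 0.0496, 0.2056]
eef_rot: [-0.001, 1.0, -0.002, 0.002]
force: [1.2, -0.6, -0.3]
opening: 0.416
```

Request:
send_rows:
  motion:
    - {"wx": 0,"wy": 0,"wz": 0,"tx": -2,"ty": 45,"tz": 0,"grip": 40}
    - {"wx": 0,"wy": 0,"wz": 0,"tx": -2,"ty": 45,"tz": 0,"grip": 40}
    - {"wx": 0,"wy": 0,"wz": 0,"tx": -2,"ty": 40,"tz": 0,"grip": 40}
    - {"wx": 0,"wy": 0,"wz": 0,"tx": 0,"ty": 0,"tz": 0,"grip": 40}

```text
clock: 4.4
ee_pos: [0.4823, -0.09, 0.206]
eef_rot: [-0.001, 1.0, -0.004, 0.003]
force: [-0.3, 0.3, 0.7]
opening: 0.419
```

Run:
```python
from h import *
p=cam('wrist'); print(bot.sense()['ee_pos'])
f=210/np.tan(np.radians(p['vfov'])/2)
im=p['frame'].copy(); T=np.array(p['T'])
for X in [(.490,-.079,.1),(.563,.041,.06),(.623,-.021,.124),(.628,-.082,.1),(.423,.042,.1)]:
    c=T[:3,:3].T@(np.array(X)-T[:3,3]); u=p['cx']+f*c[0]/-c[2]; v=p['cy']-f*c[1]/-c[2]; print(round(u),round(v))
    cv2.circle(im,(int(u),int(v)),4,(0,0,255),1)
cv2.imwrite('pics/w0.png',im)
```

```text
[ 0.48223278 -0.08838185  0.20598545]
289 194
361 68
447 130
431 195
212 58
```

View pics/w0.png

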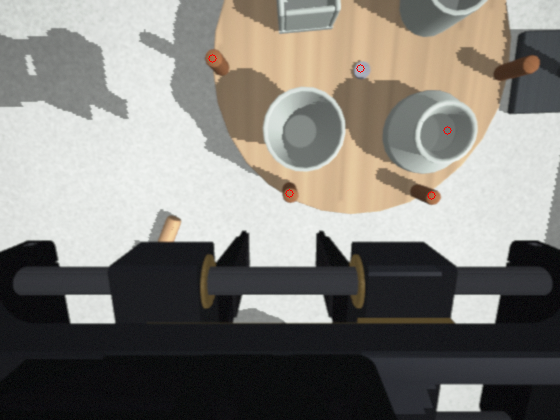

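Request:
send_rows:
  motion:
    - {"wx": 0,"wy": 0,"wz": 0,"tx": 6,"ty": -3,"tz": 10,"grip": 40}
    - {"wx": 0,"wy": 0,"wz": 0,"tx": 0,"ty": 0,"tz": 30,"grip": 40}
    - {"wx": 0,"wy": 0,"wz": 0,"tx": 0,"ty": 0,"tz": 30,"grip": 40}
    - {"wx": 0,"wy": 0,"wz": 0,"tx": 0,"ty": 0,"tz": 25,"grip": 40}
    - {"wx": 0,"wy": 0,"wz": 0,"tx": 0,"ty": 0,"tz": 15,"grip": 40}
    - {"wx": 0,"wy": 0,"wz": 0,"tx": 0,"ty": 0,"tz": 4,"grip": 40}

```text
clock: 5.05
ee_pos: [0.4918, -0.0775, 0.0865]
eef_rot: [-0.001, 1.0, -0.0, 0.005]
force: [-0.1, 0.1, 0.4]
opening: 0.417
```

Request:
send_rows:
  motion:
    - {"wx": 0,"wy": 0,"wz": 0,"tx": 0,"ty": 5,"tz": 0,"grip": 40}
    - {"wx": 0,"wy": 0,"wz": 0,"tx": 3,"ty": 4,"tz": 0,"grip": 40}
    - {"wx": 0,"wy": 0,"wz": 0,"tx": 4,"ty": 3,"tz": 0,"grip": 40}
    - {"wx": 0,"wy": 0,"wz": 0,"tx": 4,"ty": 2,"tz": 0,"grip": 40}
    - {"wx": 0,"wy": 0,"wz": 0,"tx": 4,"ty": 2,"tz": 0,"grip": 40}
    - {"wx": 0,"wy": 0,"wz": 0,"tx": 4,"ty": 2,"tz": 0,"grip": 40}

```text
clock: 5.65
ee_pos: [0.5131, -0.0949, 0.0881]
eef_rot: [-0.001, 1.0, 0.001, 0.005]
force: [-1.2, -0.9, -0.9]
opening: 0.418
```

Request:
send_rows:
  motion:
    - {"wx": 0,"wy": 0,"wz": 0,"tx": 5,"ty": 2,"tz": 0,"grip": 40}
    - {"wx": 0,"wy": 0,"wz": 0,"tx": 5,"ty": 2,"tz": 0,"grip": 40}
    - {"wx": 0,"wy": 0,"wz": 0,"tx": 5,"ty": 2,"tz": 0,"grip": 40}
    - {"wx": 0,"wy": 0,"wz": 0,"tx": 5,"ty": 2,"tz": 0,"grip": 40}
    - {"wx": 0,"wy": 0,"wz": 0,"tx": 5,"ty": 2,"tz": 0,"grip": 40}
    - {"wx": 0,"wy": 0,"wz": 0,"tx": 5,"ty": 1,"tz": 0,"grip": 40}
    - {"wx": 0,"wy": 0,"wz": 0,"tx": 5,"ty": 1,"tz": 0,"grip": 40}

```text
clock: 6.35
ee_pos: [0.5513, -0.1084, 0.0887]
eef_rot: [-0.001, 1.0, 0.001, 0.005]
force: [-1.2, -0.7, 1.2]
opening: 0.418
```

Request:
send_rows:
  motion:
    - {"wx": 0,"wy": 0,"wz": 0,"tx": 5,"ty": 0,"tz": 0,"grip": 40}
    - {"wx": 0,"wy": 0,"wz": 0,"tx": 5,"ty": 0,"tz": 0,"grip": 40}
    - {"wx": 0,"wy": 0,"wz": 0,"tx": 5,"ty": 0,"tz": 0,"grip": 40}
    - {"wx": 0,"wy": 0,"wz": 0,"tx": 5,"ty": 0,"tz": 0,"grip": 40}
    - {"wx": 0,"wy": 0,"wz": 0,"tx": 5,"ty": -1,"tz": 0,"grip": 40}
    - {"wx": 0,"wy": 0,"wz": 0,"tx": 5,"ty": -1,"tz": 0,"grip": 40}
    - {"wx": 0,"wy": 0,"wz": 0,"tx": 4,"ty": -1,"tz": 0,"grip": 40}
    - {"wx": 0,"wy": 0,"wz": 0,"tx": 4,"ty": -1,"tz": 0,"grip": 40}

```text
clock: 7.15
ee_pos: [0.593, -0.1039, 0.0892]
eef_rot: [-0.001, 1.0, 0.001, 0.005]
force: [-0.3, -0.3, -0.6]
opening: 0.419
```

```bash
cat > look.py <<'E'
from h import *
import sys
T=cam('top'); S=cam('scene'); c=np.array([.5625,.040])
for p,k in((T,'top'),(S,'scene')):
    for l in ('belly_pot','straight_pot','square_pot','cone_pot'):
        for d in spotter.silhouettes(l,p)[:1]:
            q=atz(p,d['location'],.095)-c; print(k,l,round(d['conf'],2),q.round(3),np.degrees(np.arctan2(q[1],q[0])).round(1))
a=cv2.resize(T['frame'][120:300,180:360],(600,600),interpolation=cv2.INTER_CUBIC); cv2.imwrite(f'pics/{sys.argv[1]}.png',a)
print(bot.sense()['clock'],bot.sense()['ee_pos'])
E
python3 look.py t2
```

```text
top belly_pot 0.56 [ 0.087 -0.011] -7.2
top straight_pot 0.73 [0.012 0.08 ] 81.3
top square_pot 0.85 [-0.083  0.012] 171.7
top cone_pot 0.43 [-0.006 -0.063] -95.8
scene belly_pot 0.59 [ 0.096 -0.017] -9.8
scene straight_pot 0.7 [0.02  0.091] 77.7
scene square_pot 0.58 [-0.068  0.008] 173.1
scene cone_pot 0.77 [-0.011 -0.074] -98.2
7.65 [ 0.59261668 -0.10409175  0.08926318]
```

View pics/t2.png

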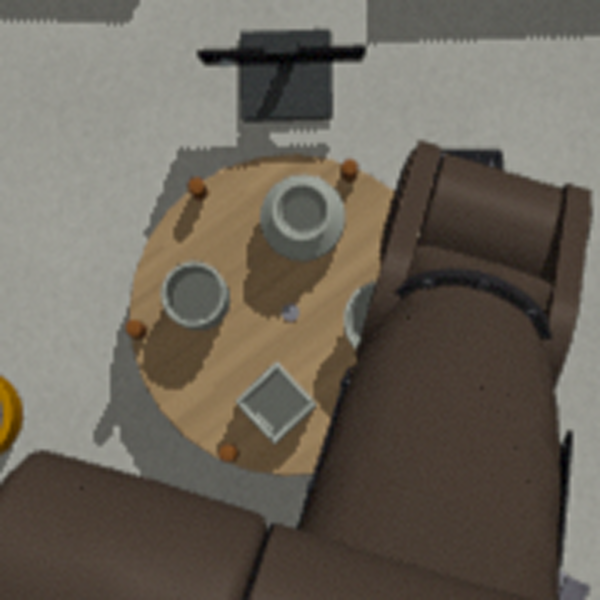

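Request:
send_rows:
  motion:
    - {"wx": 0,"wy": 0,"wz": 0,"tx": 4,"ty": -1,"tz": 0,"grip": 40}
    - {"wx": 0,"wy": 0,"wz": 0,"tx": 4,"ty": -1,"tz": 0,"grip": 40}
    - {"wx": 0,"wy": 0,"wz": 0,"tx": 4,"ty": -1,"tz": 0,"grip": 40}
    - {"wx": 0,"wy": 0,"wz": 0,"tx": 4,"ty": -1,"tz": 0,"grip": 40}
    - {"wx": 0,"wy": 0,"wz": 0,"tx": 3,"ty": -1,"tz": 0,"grip": 40}
    - {"wx": 0,"wy": 0,"wz": 0,"tx": 0,"ty": 0,"tz": 0,"grip": 40}
    - {"wx": 0,"wy": 0,"wz": 0,"tx": 0,"ty": 0,"tz": 0,"grip": 40}

```text
clock: 8.35
ee_pos: [0.6133, -0.0986, 0.0893]
eef_rot: [-0.001, 1.0, 0.001, 0.005]
force: [0.6, -0.5, -0.7]
opening: 0.42
```

```bash
python3 look.py t3
```

```text
top belly_pot 0.91 [0.083 0.003] 1.9
top straight_pot 0.55 [-0.004  0.085] 92.5
top square_pot 0.78 [-0.081 -0.001] -178.9
scene belly_pot 0.56 [ 0.09  -0.001] -0.9
scene straight_pot 0.66 [0.014 0.086] 81.0
scene square_pot 0.72 [-0.076 -0.001] -179.6
scene cone_pot 0.41 [-0.183 -0.233] -128.1
8.85 [ 0.61318046 -0.09879802  0.08939501]
```

View pics/t3.png

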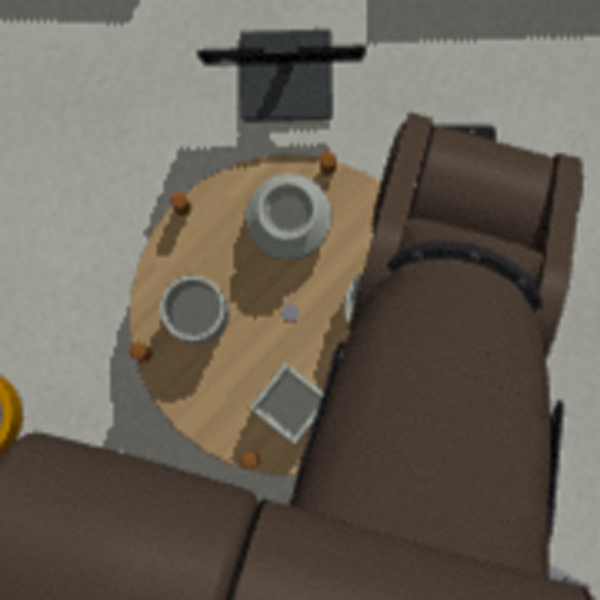

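Request:
send_rows:
  motion:
    - {"wx": 0,"wy": 0,"wz": 0,"tx": -6,"ty": 0,"tz": 0,"grip": 40}
    - {"wx": 0,"wy": 0,"wz": 0,"tx": 0,"ty": 2,"tz": -10,"grip": 40}
    - {"wx": 0,"wy": 0,"wz": 0,"tx": 0,"ty": 0,"tz": -30,"grip": 40}
    - {"wx": 0,"wy": 0,"wz": 0,"tx": 0,"ty": 0,"tz": -40,"grip": 40}
    - {"wx": 0,"wy": 0,"wz": 0,"tx": -25,"ty": 25,"tz": -20,"grip": 0}
    - {"wx": 0,"wy": 0,"wz": 0,"tx": -30,"ty": 40,"tz": 0,"grip": 0}
    - {"wx": 0,"wy": 0,"wz": 0,"tx": -30,"ty": 40,"tz": 0,"grip": 0}
    - {"wx": 0,"wy": 0,"wz": 0,"tx": -30,"ty": 40,"tz": 0,"grip": 0}

```text
clock: 9.65
ee_pos: [0.4905, -0.2465, 0.1965]
eef_rot: [0.001, 1.0, 0.005, 0.007]
force: [1.2, -1.1, -0.6]
opening: 0.138
```

Check the pot and pegs with the arm out of the way, and locate the button.

```bash
python3 look.py t4
python3 - <<'E'
from h import *
p=cam('wrist'); f=210/np.tan(np.radians(p['vfov'])/2)
im=p['frame'].copy(); T=np.array(p['T'])
for X in [(.455,-.332,.07)]:
    c=T[:3,:3].T@(np.array(X)-T[:3,3]); u=p['cx']+f*c[0]/-c[2]; v=p['cy']-f*c[1]/-c[2]; print(round(u),round(v))
    cv2.circle(im,(int(u),int(v)),4,(0,0,255),1)
for d in spotter.silhouettes('shutter_top',p)[:2]: print(d['conf'],d['location'],atz(p,d['location'],.07))
t=cv2.imread('pics/t4.png'); cv2.imwrite('pics/w4.png',np.hstack([cv2.resize(t,(400,400)),cv2.resize(im,(400,400))]))
E
```

```text
top belly_pot 0.86 [ 0.085 -0.001] -0.5
top straight_pot 0.78 [0.    0.089] 89.7
top square_pot 0.61 [-0.081  0.003] 178.1
top cone_pot 0.73 [ 0.007 -0.088] -85.3
scene belly_pot 0.74 [0.085 0.003] 1.8
scene straight_pot 0.85 [0.005 0.087] 86.5
scene square_pot 0.55 [-0.074 -0.011] -171.9
scene cone_pot 0.88 [-0.    -0.079] -90.1
10.15 [ 0.49227706 -0.24428221  0.19510925]
246 277
0.21 [353.0, 30.1] [ 0.55671643 -0.08425264]
```

View pics/w4.png

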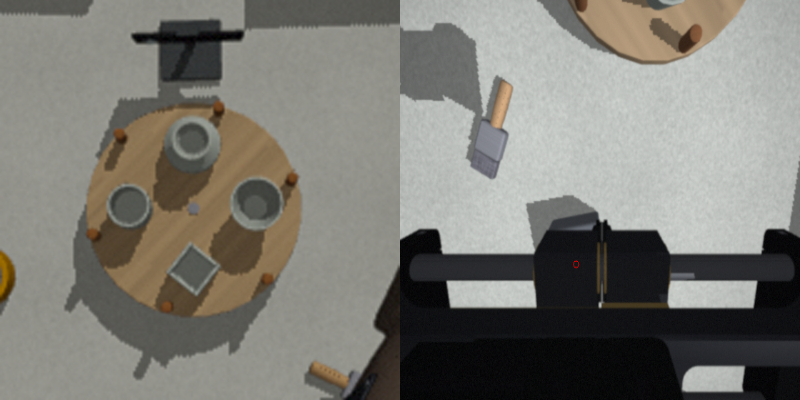

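Request:
send_rows:
  motion:
    - {"wx": 0,"wy": 0,"wz": 0,"tx": -13,"ty": 30,"tz": 0,"grip": 0}
    - {"wx": 0,"wy": 0,"wz": 0,"tx": -12,"ty": 30,"tz": 0,"grip": 0}
    - {"wx": 0,"wy": 0,"wz": 0,"tx": -12,"ty": 28,"tz": 0,"grip": 0}
    - {"wx": 0,"wy": 0,"wz": 0,"tx": 0,"ty": 0,"tz": 30,"grip": 0}
    - {"wx": 0,"wy": 0,"wz": 0,"tx": 0,"ty": 0,"tz": 30,"grip": 0}
    - {"wx": 0,"wy": 0,"wz": 0,"tx": 0,"ty": 0,"tz": 20,"grip": 0}
    - {"wx": 0,"wy": 0,"wz": 0,"tx": 0,"ty": 0,"tz": 0,"grip": 0}

```text
clock: 10.95
ee_pos: [0.4584, -0.3347, 0.1126]
eef_rot: [0.001, 1.0, 0.008, 0.007]
force: [0.5, -0.7, -0.1]
opening: 0.001
```

Request:
send_rows:
  motion:
    - {"wx": 0,"wy": 0,"wz": 0,"tx": -3,"ty": -3,"tz": 10,"grip": 0}
    - {"wx": 0,"wy": 0,"wz": 0,"tx": 0,"ty": 0,"tz": 8,"grip": 0}
    - {"wx": 0,"wy": 0,"wz": 0,"tx": 0,"ty": 0,"tz": 4,"grip": 0}
    - {"wx": 0,"wy": 0,"wz": 0,"tx": 0,"ty": 0,"tz": 3,"grip": 0}
    - {"wx": 0,"wy": 0,"wz": 0,"tx": 0,"ty": 0,"tz": 0,"grip": 0}

```text
clock: 11.45
ee_pos: [0.4569, -0.3315, 0.0882]
eef_rot: [0.002, 1.0, 0.009, 0.008]
force: [0.2, -0.2, 0.2]
opening: 0.002
```

Request:
send_rows:
  motion:
    - {"wx": 0,"wy": 0,"wz": 0,"tx": 0,"ty": 0,"tz": 2,"grip": 0}
    - {"wx": 0,"wy": 0,"wz": 0,"tx": 0,"ty": 0,"tz": 2,"grip": 0}
    - {"wx": 0,"wy": 0,"wz": 0,"tx": 0,"ty": 0,"tz": 2,"grip": 0}
    - {"wx": 0,"wy": 0,"wz": 0,"tx": 0,"ty": 0,"tz": 0,"grip": 0}

```text
clock: 11.85
ee_pos: [0.4575, -0.3319, 0.0827]
eef_rot: [0.003, 1.0, 0.009, 0.009]
force: [-0.4, 0.5, 0.2]
opening: 0.006
```

Request:
send_rows:
  motion:
    - {"wx": 0,"wy": 0,"wz": 0,"tx": 0,"ty": 0,"tz": 2,"grip": 0}
    - {"wx": 0,"wy": 0,"wz": 0,"tx": 0,"ty": 0,"tz": 2,"grip": 0}
    - {"wx": 0,"wy": 0,"wz": 0,"tx": 0,"ty": 0,"tz": 0,"grip": 0}

```text
clock: 12.15
ee_pos: [0.4576, -0.332, 0.0784]
eef_rot: [0.003, 1.0, 0.009, 0.009]
force: [-0.4, 0.1, 0.5]
opening: 0.007
```

Request:
send_rows:
  motion:
    - {"wx": 0,"wy": 0,"wz": 0,"tx": 0,"ty": 0,"tz": 2,"grip": 0}
    - {"wx": 0,"wy": 0,"wz": 0,"tx": 0,"ty": 0,"tz": 2,"grip": 0}
    - {"wx": 0,"wy": 0,"wz": 0,"tx": 0,"ty": 0,"tz": 0,"grip": 0}

```text
clock: 12.45
ee_pos: [0.4576, -0.3321, 0.074]
eef_rot: [0.003, 1.0, 0.009, 0.009]
force: [-0.4, -0.3, 0.0]
opening: 0.002
```

Run:
```python
from h import *
p=cam('scene'); f=210/np.tan(np.radians(p['vfov'])/2)
im=p['frame'][170:270,150:270]; 
q=cam('top')['frame'][200:300,340:440]
cv2.imwrite('pics/b.png',np.hstack([cv2.resize(im,(480,400),interpolation=cv2.INTER_CUBIC),cv2.resize(q,(320,400))]))
```

```text
(no output)
```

View pics/b.png

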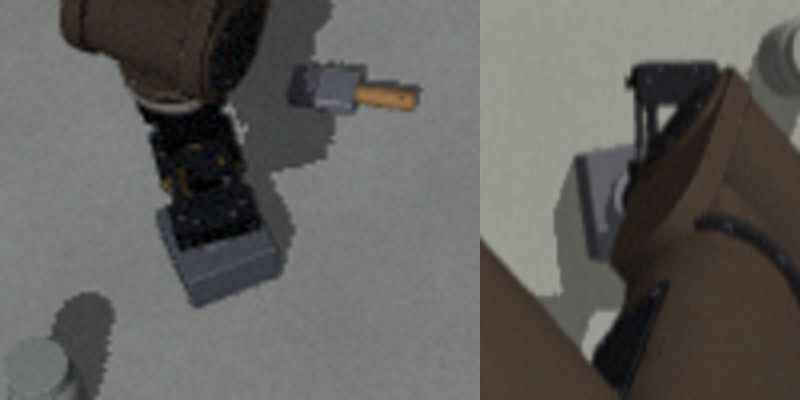

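Request:
send_rows:
  motion:
    - {"wx": 0,"wy": 0,"wz": 0,"tx": 0,"ty": 0,"tz": 2,"grip": 0}
    - {"wx": 0,"wy": 0,"wz": 0,"tx": 0,"ty": 0,"tz": 0,"grip": 0}

```text
clock: 12.75
ee_pos: [0.4578, -0.3321, 0.0722]
eef_rot: [0.003, 1.0, 0.009, 0.009]
force: [-0.0, -0.6, 0.1]
opening: 0.005
```

Request:
send_rows:
  motion:
    - {"wx": 0,"wy": 0,"wz": 0,"tx": 0,"ty": 0,"tz": 2,"grip": 0}
    - {"wx": 0,"wy": 0,"wz": 0,"tx": 0,"ty": 0,"tz": 0,"grip": 0}

```text
clock: 12.95
ee_pos: [0.4578, -0.3322, 0.07]
eef_rot: [0.003, 1.0, 0.009, 0.009]
force: [-0.1, 0.4, 0.7]
opening: 0.007
```

Run:
```python
from h import *
print(bot.tip_extent, bot.sense()['force'])
# box-top height / place from the initial pictures
T=eyes.read_camera('top'); S=eyes.read_camera('scene')
def tp(u,v): return (150+u/2.6,100+v/2.6)
def sp(u,v): return (180+u/3.6,160+v/3.6)
for z in (.05,.06,.07): print(z,atz(T,tp(624,388),z).round(4),atz(S,sp(84,230),z).round(4))
# box-top corners (top img: near-left, far-right ...), (scene)
for u in((583,363),(648,350),(659,416),(588,428)): print('T',atz(T,tp(*u),.05).round(4))
for u in((34,233),(107,195),(143,268),(65,283)): print('S',atz(S,sp(*u),.05).round(4))
```

```text
0.017 [-0.09321082  0.43265437  0.67040833]
0.05 [ 0.4543 -0.3388] [ 0.443  -0.3302]
0.06 [ 0.4543 -0.336 ] [ 0.4495 -0.3301]
0.07 [ 0.4542 -0.3332] [ 0.456 -0.33 ]
T [ 0.4838 -0.291 ]
T [ 0.4993 -0.3684]
T [ 0.4215 -0.3791]
T [ 0.4074 -0.2951]
S [ 0.4325 -0.3777]
S [ 0.4092 -0.3001]
S [ 0.5018 -0.2842]
S [ 0.4969 -0.3598]
```

Request:
send_rows:
  motion:
    - {"wx": 0,"wy": 0,"wz": 0,"tx": -1,"ty": 0,"tz": 2,"grip": 0}
    - {"wx": 0,"wy": 0,"wz": 0,"tx": 0,"ty": 0,"tz": 0,"grip": 0}

```text
clock: 13.25
ee_pos: [0.4569, -0.3323, 0.0681]
eef_rot: [0.003, 1.0, 0.009, 0.009]
force: [0.3, 1.2, -0.6]
opening: 0.005
```

Request:
send_rows:
  motion:
    - {"wx": 0,"wy": 0,"wz": 0,"tx": -1,"ty": 0,"tz": 2,"grip": 0}
    - {"wx": 0,"wy": 0,"wz": 0,"tx": 0,"ty": 0,"tz": 0,"grip": 0}

```text
clock: 13.45
ee_pos: [0.4558, -0.3323, 0.0659]
eef_rot: [0.003, 1.0, 0.009, 0.009]
force: [-0.5, -0.2, -0.4]
opening: 0.003
```

Run:
```python
from h import *
p=cam('scene'); w=cam('wrist'); f=210/np.tan(np.radians(p['vfov'])/2); T=np.array(p['T'])
im=cv2.resize(p['frame'][180:260,160:240],(400,400),interpolation=cv2.INTER_CUBIC)
e=np.array(bot.sense()['ee_pos'])
for X,col in((e-[0,0,.017],(0,0,255)),(e,(0,255,255)),(e+[0,0,.061],(0,255,0)),((.4535,-.333,.06),(255,0,255))):
    c=T[:3,:3].T@(np.array(X)-T[:3,3]); u=p['cx']+f*c[0]/-c[2]; v=p['cy']-f*c[1]/-c[2]
    cv2.circle(im,(int((u-160)*5),int((v-180)*5)),4,col,1)
cv2.imwrite('pics/c.png',np.hstack([im,cv2.resize(w['frame'],(400,400))]))
```

```text
(no output)
```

View pics/c.png

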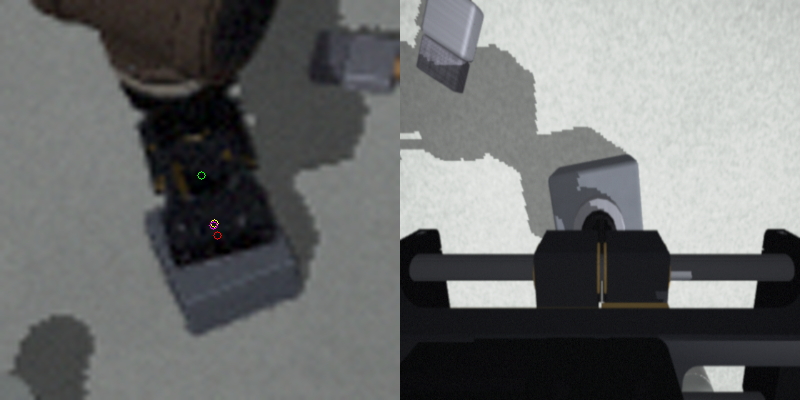

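Run:
```python
from h import *
p=cam('wrist'); print(np.array(p['T']).round(3).tolist(), bot.sense()['force'],bot.sense()['tau'].round(2))
for z in (.03,.04,.05,.06): print(z,atz(p,(208.6,184),z).round(4),atz(p,(329,165),z).round(4), np.linalg.norm(atz(p,(208.6,184),z)-atz(p,(329,165),z)).round(4), 'btn',atz(p,(280,226),z).round(4))
```

```text
[[1.0, -0.013, -0.022, 0.452], [0.018, 0.969, 0.246, -0.265], [0.018, -0.246, 0.969, 0.244], [0.0, 0.0, 0.0, 1.0]] [0.32079975 0.07409589 0.04749001] [-2.000e-02 -5.861e+01 -1.739e+01  4.000e-02  3.000e-02 -0.000e+00]
0.03 [ 0.4029 -0.3017] [ 0.4893 -0.2866] 0.0877 btn [ 0.455  -0.3328]
0.04 [ 0.4052 -0.3   ] [ 0.4875 -0.2856] 0.0836 btn [ 0.4548 -0.3296]
0.05 [ 0.4075 -0.2982] [ 0.4858 -0.2846] 0.0795 btn [ 0.4547 -0.3264]
0.06 [ 0.4098 -0.2965] [ 0.484  -0.2836] 0.0754 btn [ 0.4545 -0.3233]
```

Request:
send_rows:
  motion:
    - {"wx": 0,"wy": 0,"wz": 0,"tx": -1,"ty": 0,"tz": 2,"grip": 0}
    - {"wx": 0,"wy": 0,"wz": 0,"tx": 0,"ty": 0,"tz": 0,"grip": 0}

```text
clock: 13.8
ee_pos: [0.4552, -0.3326, 0.0642]
eef_rot: [0.003, 1.0, 0.009, 0.01]
force: [-0.7, 0.3, 1.9]
opening: 0.008
```

Request:
send_rows:
  motion:
    - {"wx": 0,"wy": 0,"wz": 0,"tx": 0,"ty": 0,"tz": 2,"grip": 0}
    - {"wx": 0,"wy": 0,"wz": 0,"tx": 0,"ty": 0,"tz": 0,"grip": 0}

```text
clock: 14.0
ee_pos: [0.4552, -0.3326, 0.0623]
eef_rot: [0.003, 1.0, 0.009, 0.01]
force: [-0.7, 0.4, 2.2]
opening: 0.005
```

Request:
send_rows:
  motion:
    - {"wx": 0,"wy": 0,"wz": 0,"tx": 0,"ty": 0,"tz": 2,"grip": 0}
    - {"wx": 0,"wy": 0,"wz": 0,"tx": 0,"ty": 0,"tz": 0,"grip": 0}

```text
clock: 14.2
ee_pos: [0.4552, -0.3326, 0.0604]
eef_rot: [0.003, 1.0, 0.009, 0.01]
force: [-0.7, 0.7, 3.2]
opening: 0.006
```

Request:
send_rows:
  motion:
    - {"wx": 0,"wy": 0,"wz": 0,"tx": 0,"ty": 0,"tz": 2,"grip": 0}
    - {"wx": 0,"wy": 0,"wz": 0,"tx": 0,"ty": 0,"tz": 0,"grip": 0}

```text
clock: 14.4
ee_pos: [0.4552, -0.3326, 0.0587]
eef_rot: [0.004, 1.0, 0.009, 0.01]
force: [-1.5, 1.4, 5.3]
opening: 0.002
```

Spring behaviour: nearly bottomed. Two more small steps to confirm the stop.

Request:
send_rows:
  motion:
    - {"wx": 0,"wy": 0,"wz": 0,"tx": 0,"ty": 0,"tz": 2,"grip": 0}
    - {"wx": 0,"wy": 0,"wz": 0,"tx": 0,"ty": 0,"tz": 0,"grip": 0}

```text
clock: 14.6
ee_pos: [0.4553, -0.3326, 0.0588]
eef_rot: [0.004, 1.0, 0.009, 0.01]
force: [-2.5, 2.3, 4.5]
opening: -0.002
```

Request:
send_rows:
  motion:
    - {"wx": 0,"wy": 0,"wz": 0,"tx": 0,"ty": 0,"tz": 2,"grip": 0}
    - {"wx": 0,"wy": 0,"wz": 0,"tx": 0,"ty": 0,"tz": 0,"grip": 0}

```text
clock: 14.8
ee_pos: [0.4553, -0.3327, 0.0589]
eef_rot: [0.004, 1.0, 0.009, 0.01]
force: [-1.4, 1.3, 3.5]
opening: 0.008
```

Request:
send_rows:
  motion:
    - {"wx": 0,"wy": 0,"wz": 0,"tx": 0,"ty": 0,"tz": 5,"grip": 0}
    - {"wx": 0,"wy": 0,"wz": 0,"tx": 0,"ty": 0,"tz": 5,"grip": 0}

```text
clock: 15.0
ee_pos: [0.4558, -0.333, 0.0571]
eef_rot: [0.006, 1.0, 0.009, 0.012]
force: [-23.6, 16.7, 90.2]
opening: 0.005
```

Request:
send_rows:
  motion:
    - {"wx": 0,"wy": 0,"wz": 0,"tx": 0,"ty": 0,"tz": -10,"grip": 0}
    - {"wx": 0,"wy": 0,"wz": 0,"tx": 0,"ty": 0,"tz": -30,"grip": 0}
    - {"wx": 0,"wy": 0,"wz": 0,"tx": 0,"ty": 0,"tz": -40,"grip": 0}
    - {"wx": 0,"wy": 0,"wz": 0,"tx": 0,"ty": 0,"tz": -40,"grip": 0}
    - {"wx": 0,"wy": 0,"wz": 0,"tx": 0,"ty": 0,"tz": -30,"grip": 0}
    - {"wx": 0,"wy": 0,"wz": 0,"tx": 0,"ty": 0,"tz": 0,"grip": 0}

```text
clock: 15.6
ee_pos: [0.452, -0.331, 0.2143]
eef_rot: [0.007, 1.0, 0.009, 0.013]
force: [0.3, 0.4, -0.2]
opening: 0.008
```

```bash
python3 look.py t5; python3 -c "
from cell import bot; s=bot.sense(); print(s['force'])"
```

```text
top belly_pot 0.81 [ 0.088 -0.003] -1.7
top straight_pot 0.73 [-0.004  0.083] 93.0
top square_pot 0.57 [-0.082 -0.006] -175.6
scene belly_pot 0.8 [0.082 0.005] 3.7
scene straight_pot 0.6 [0.012 0.085] 81.9
scene square_pot 0.73 [0.086 0.009] 6.3
scene cone_pot 0.84 [ 0.008 -0.08 ] -84.3
16.1 [ 0.45088756 -0.33010097  0.20995998]
[-0.11763317  0.88323854  0.03576885]
```

View pics/t5.png

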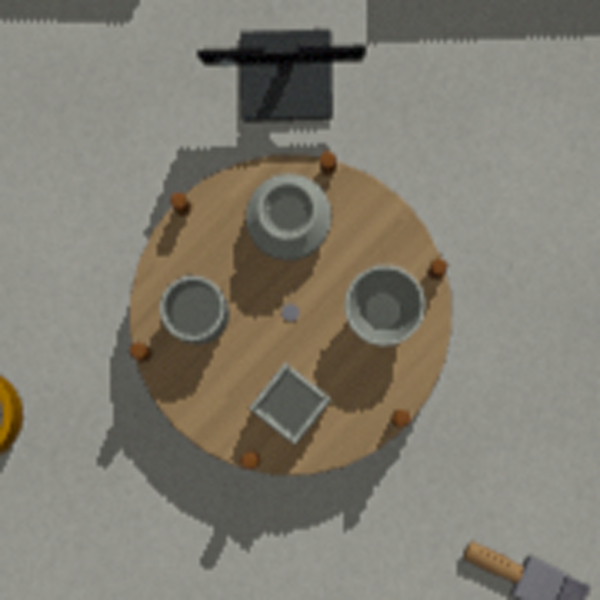

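The pot is in line with the phone at pixel (287,210), with the pivot at (290,313) and the stand at (285,75). All four pots are upright and the arm is clear, so I'm handing in.

```bash
python3 -c "
from cell import bot; print(bot.job_done())"
```

```text
the job is handed in; nothing more can be done
None
```

I turned the disc about 46° counter-clockwise by pushing one rim peg, so the round-bellied pot now stands in front of the phone. Once it was at rest I pressed the shutter, lifted about 15 cm clear and handed the job in. The hand-in gave no verdict.

**Pot position:** the last pictures put the pot at -1.7° (top camera) and +3.7° (scene camera) about the turning axis. The line to the phone stand is at about +1.3°, so both are well inside the ±11° allowed. In the top view all four pots were upright in their places.

**Button press:** spring force began with the fingertips near 47 mm. It rose to about 5 N over 6 mm, and then the button stopped moving. A final push to confirm that stop read about 90 N at the wrist, under the 120 N limit but harder than needed. After lifting, the force was back to about zero.

**What disagreed or was not checked:**
- **Button height:** the camera measurement put the button top near 70 mm, but contact came about 23 mm lower. I relied on the contact instead.
- **Button release:** I did not look at the button after lifting, so that it sprang back is assumed from the force returning to zero.
- **Networks:** in the last check they missed the cone pot in the top view and misplaced the square pot in the scene view. The top picture shows both in place.

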